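# Carry a case corner's angle to the marking-out board with a bevel gauge

### The job

Take off the inside angle of the sample corner with the bevel gauge: push it home into the corner so that its stock lies along the long rail and its blade along the short rail, and press its lock lever down flat while it lies there. Then carry the locked gauge to the sloping marking-out board, lay its stock on the ledge with the blade up the slope, and push it along the ledge to the stop under the swinging rule, so that the blade carries the rule round to the same angle with the rule flush along it. Leave the gauge lying there and do not disturb the rubber blower, the calliper or the mug.

Things in the scene. Friction and masses are not known exactly. Their poses are not given: they have to be found in the camera images.
- bevel: The bevel gauge's stock: loose dark wooden bar with brass ends, 24 mm wide, 34 mm high. Origin on the pivot axis at the gauge's underside; x points along the stock away from the pivot (from -12 mm, rounded about the pivot with 12 mm radius, to +130 mm), z up out of the gauge. The stock's sides and the blade's edges lie 12 mm from the pivot axis. The gauge weighs about 0.3 kg.
- stock_grip (a point): Centre of the part of the stock to grip, 82 mm from the pivot, 20 mm above the gauge's underside. The stock is 24 mm wide here (across y) and its top is 34 mm above the underside, so that 24 mm of its sides stay free above the rails and the ledge.
- pivot (a point): Point on the gauge's pivot axis, 3 mm above its underside.
- bevel_blade (a joint): Angle in rad between stock and blade, anticlockwise seen from above the gauge (0 would be folded along the stock, 1.57 square). While the lever is up the blade swings with light friction (0.03 N m); while it is down the clamp holds it against 0.3 N m or more. It starts more open (1.45 to 1.7) than any sample corner.
- blade_mid (a point): Middle of the gauge's steel blade: a strip 5 mm thick at the underside that reaches 120 mm from the pivot, 24 mm wide from 40 mm outwards and a little narrower near the pivot. x points along it away from the pivot. A brass quadrant (radius 44 to 56 mm about the pivot, top 37.5 mm above the underside) rises from the blade and passes over the stock.
- lock_lever (a joint): Cam lever, 52 mm long, over quadrant and stock; its axis lies 50 mm from the pivot along the stock, 43 mm above the underside. 0: raised 0.8 rad, tip towards the pivot end and 80 mm above the underside, blade free. 0.8: flat along the stock (top 48 mm above the underside), blade locked. It stays where it is put; 3 to 10 N straight down 16 mm from the pivot, over the stock, closes it.
- lever_tip (a point): Outer end of the lock lever.
- frame_corner: The sample corner, fixed to the bench: a long and a short wooden rail, 20 mm wide and 10 mm high, meeting at an acute inside corner beside a round dark pillar (38 mm wide, 17 mm high, outside the corner). Origin: the inside vertex, on the bench. x points along the long rail's inner face (175 mm long), y into the open corner; the long rail lies at y < 0.
- short_rail (a joint): Inside angle of the sample corner in rad, between the two rails, anticlockwise from the long one seen from above. Fixed, but differs from start to start (0.92 to 1.28).
- short_rail_mid (a point): Point on the short rail's inner face, 70 mm from the vertex and 5 mm above the bench (the face is 134 mm long); x points along that face away from the vertex, the open corner is at y < 0.
- deck: The sloping marking-out board, fixed: grey deck, 172 mm up the slope by 250 mm wide, rising away from the robot at 25 degrees. Origin: on the swinging rule's axis, at the deck surface. x points up the slope, y along the ledge towards the stop, z out of the deck. The ledge, a metal strip 9 mm high along the lower edge, has its inner face at x = -12 mm and runs from y = -215 to +35 mm.
- seat (a point): Point on the swinging rule's axis, 3 mm above the deck, where the gauge's pivot point belongs. A metal stop, 9 mm high, stands at the ledge's left end with its face at y = +12 mm of the deck's frame; a gauge whose pivot is over this axis touches both ledge and stop.
- swing_rule (a joint): Angle in rad of the swinging rule above the ledge (measured from the deck's -y direction, growing as the rule swings up the slope and over to the stop side). It starts lower than any angle of the sample corner (0.62 to 0.8), is stiff (0.10 N m of friction) and stays where it is put.
- rule_mid (a point): Middle of the edge of the swinging metal rule that faces the gauge, 4 mm above the deck. The rule is 124 mm long (from 6 to 130 mm from its axis), 22 mm wide, 7.5 mm thick; x points along it away from the axis. That edge passes 12 mm from the axis, so a gauge blade of the same angle whose pivot is on the axis lies flush along it.
- dust_blower: Red rubber dust blower with a thin spout, 48 mm wide, 108 mm high, standing; a bystander. Origin under its middle.
- calliper: Calliper lying flat, 150 x 50 x 14 mm; a bystander. Origin under its middle.
- mug: White mug, 83 mm wide, 86 mm high; a bystander. Origin under its middle.

How it is judged (in metres and radians):
On the way, in this order (a step that is already met when the one before it is completed fails the run):
1. the gauge lies home in the sample corner, stock flush along the long rail and blade flush along the short rail (angle between the x axis of bevel and the x axis of frame_corner, either way round below 0.05 rad and angle between the x axis of blade_mid and the x axis of short_rail_mid, either way round below 0.045 rad and y of pivot in the frame of frame_corner between 0.009 and 0.0155 m and y of pivot in the frame of short_rail_mid between -0.0155 and -0.009 m and height (world z) of pivot below 0.008 m and angle between bevel's own z axis and vertical below 0.05 rad and value of joint lock_lever below 0.6 rad), for 0.2 s.
2. its lock lever is pressed down flat while it lies there (angle between the x axis of bevel and the x axis of frame_corner, either way round below 0.05 rad and angle between the x axis of blade_mid and the x axis of short_rail_mid, either way round below 0.045 rad and y of pivot in the frame of frame_corner between 0.009 and 0.0155 m and y of pivot in the frame of short_rail_mid between -0.0155 and -0.009 m and height (world z) of pivot below 0.008 m and angle between bevel's own z axis and vertical below 0.05 rad and value of joint lock_lever above 0.72 rad), for 0.2 s.
At the end, for the whole second after the job is handed in: The gauge, lever down (>0.72 rad), rests released and flat on the deck (0.05 rad), stock along the ledge (0.05 rad), pivot within 6 mm of the rule's axis point; the rule lies along the blade (0.045 rad) at the sample corner's angle (0.03 rad off always passes, over 0.07 never) (value of joint lock_lever above 0.72 rad and angle between the z axis of bevel and the z axis of deck, either way round below 0.05 rad and angle between the x axis of bevel and the y axis of deck, either way round below 0.05 rad and angle between the x axis of blade_mid and the x axis of rule_mid, either way round below 0.045 rad and distance between pivot and seat below 0.006 m and ((value of joint short_rail between 0.87 and 0.96 rad and value of joint swing_rule between 0.89 and 0.99 rad) or (value of joint short_rail between 0.96 and 1 rad and value of joint swing_rule between 0.93 and 1.03 rad) or (value of joint short_rail between 1 and 1.04 rad and value of joint swing_rule between 0.97 and 1.07 rad) or (value of joint short_rail between 1.04 and 1.08 rad and value of joint swing_rule between 1.01 and 1.11 rad) or (value of joint short_rail between 1.08 and 1.12 rad and value of joint swing_rule between 1.05 and 1.15 rad) or (value of joint short_rail between 1.12 and 1.16 rad and value of joint swing_rule between 1.09 and 1.19 rad) or (value of joint short_rail between 1.16 and 1.2 rad and value of joint swing_rule between 1.13 and 1.23 rad) or (value of joint short_rail between 1.2 and 1.24 rad and value of joint swing_rule between 1.17 and 1.27 rad) or (value of joint short_rail between 1.24 and 1.33 rad and value of joint swing_rule between 1.21 and 1.31 rad)) and linear speed of bevel below 0.02 m/s and angular speed of bevel below 0.1 rad/s); the robot touches nothing.
It fails at once if the rubber blower is disturbed (moved more than 20 mm) (distance of dust_blower from where it was at the start of the episode above 0.02 m).
It fails at once if the calliper is disturbed (moved more than 20 mm) (distance of calliper from where it was at the start of the episode above 0.02 m).
It fails at once if the mug is disturbed (moved more than 20 mm) (distance of mug from where it was at the start of the episode above 0.02 m).
It also fails if it takes over 64 s, if anything falls off the work surface, if the arm or the gripper's body presses on something with over 40 N, if the wrist force passes 120 N, or if a joint passes its speed limit or range.

### The arm

A 6-joint arm with a two-finger parallel gripper is mounted at the origin on a cart in front of the work surface, level with it; the furniture and walls round the work are solid. World frame = base frame: x ahead of the robot, y to its left, z up, the work surface at z = 0. Lengths are in mm, angles in rad, forces in N, time in s.
With the tool pointing down it reaches from about 350 to 850 mm from the base axis. Payload 8.1 kg.
Tool frame: the origin (TCP) lies on the centre line of the jaws, within the pads' length; the fingertips stand 25 mm ahead of it and the grasp point (between the pads) lies 6 mm ahead of it (arm.tip_reach is the distance from the TCP to the fingertips, in mm); z points along the fingers, y is the line along which they close (so a half turn about z gives the same grasp; the last joint's range is limited). The gripper opens to 85 mm and grips with 20 to 120 N. Pads are 22 mm wide; open, the fingers measure 114 mm over their backs; the gripper's body (76 mm by 85 mm) begins 54 mm behind the grasp point. The pads swing forward as they close: fully open they stand 13 mm farther back than shut.
Start: joints at [-1.397, 0.13, 1.488, -0, 1.523, -0.085], TCP at [153.573, -580.018, 256.292] pointing down, gripper open.
Joint ranges: [-2.96, 2.96], [-0.89, 2.26], [0.02, 2.5], [-1.34, 4.48], [0, 2.73], [-2.66, 2.66]. Speed limits (rad/s): [2.39, 2.39, 2.79, 3.14, 3.14, 3.14].

### API

Orientations are given as a rotation vector (axis times angle).
In Python, from bench import state, optics, arm gives the robot as it stands. The module is installed in compiled form; this text tells all that it offers.
- The arm moves only by the shell command python3 -m jog 'ROWS'. ROWS is JSON, a list of rows, each a list of 3 entries, a list of its own where there are three numbers: the closure, from -1 (fully open) to 1 (shut), so that 0 is half open, then the shift along the world's x, y, z in cm, then the turn, a rotation vector about the world's x, y, z in rad. In form: [[jaw, [tx, ty, tz], [rx, ry, rz]], ...]. A call has 1 to 20 rows; each row is the pose to reach, as a shift and turn from the pose commanded when the call began; what a row does not reach only later rows make up. A row lasts 1/10 s, in which the tool goes at most 50 mm and 8.59 degrees, less where a joint would pass 70% of its speed; a pose out of reach is approached as far as the arm can. A call with a gripper value outside its range is refused whole. The fingers move at their own pace and stop on an object; the grip force is fixed at half the most. Time passes only in rows, so rows that repeat a pose let the fingers close. It gives the time, the measured TCP pose, the force, the opening and the grip force at its end, in the units of the state.
- state(): the state, without advancing time (a new reading comes with each control period).
- optics.snapshot(name): name is "side" or "top"; returns the picture (400x640x3 uint8, blue, green, red); there is no depth.
- optics.camera_model(name): a dict with "K" (3x3 intrinsics, pixels), "world_to_cam" (4x4, takes a point from world to camera coordinates). Camera axes: x right, y up, looking along -z (the intrinsics and any distortion apply to the point x, -y, -z); pixel columns grow to the right and rows downward; lengths in mm; the calibration is good to about 2 mm. A picture is of the moment at which its call begins. camera_model takes no time and is no camera call.
- arm.close_job(): hands the job in; it is judged then, once.
The state is a dict: "clock": time; "q": joint angles; "qvel": joint speeds; "tau": joint torques, N m; "tcp_pos": TCP position; "tcp_rot": TCP orientation; "wrist_force": force on the tool from outside, world axes, zero at the start; "wrist_torque": the same for the moment, N m; "width": finger opening in mm; "grasp_force": force on a finger pad.
Only numpy, scipy, OpenCV 4.12 (cv2) and the standard library are available. Lean on these libraries where they do the work, as an engineer would, in place of code of your own. Each camera call takes 0.05 s, during which the arm holds its last target. There are 200 camera calls.

## Working session

There is one attempt and no reset: what is moved stays moved. The work goes in short steps, Python scripts to look and compute and a shell command to move; the robot and the scene stay as the last step left them, time stands still between calls to the robot, and variables do not carry over. Pictures are saved under pics/ and viewed, at most 10 in all, crops included, and the job is handed in when it is done.

```bash
mkdir -p pics
python3 - <<'E'
from bench import state, optics, arm
import cv2,numpy as np
for n in("side","top"):
    im=optics.snapshot(n); cv2.imwrite(f"pics/{n}0.png",im)
    m=optics.camera_model(n); print(n,m)
print(state())
E
```

```text
side {'K': array([[367.55418133,   0.        , 315.05406574],
       [  0.        , 367.55418133, 205.41534641],
       [  0.        ,   0.        ,   1.        ]]), 'world_to_cam': array([[-9.96507113e-01, -7.98082234e-02,  2.45809030e-02,
         6.11767147e+02],
       [ 6.20106601e-02, -5.10046342e-01,  8.57908741e-01,
        -5.53480354e+01],
       [-5.59307728e-02,  8.56436441e-01,  5.13213768e-01,
        -9.33545867e+02],
       [ 0.00000000e+00,  0.00000000e+00,  0.00000000e+00,
         1.00000000e+00]])}
top {'K': array([[503.83493458,   0.        , 321.51247348],
       [  0.        , 503.83493458, 206.41355172],
       [  0.        ,   0.        ,   1.        ]]), 'world_to_cam': array([[ 2.24393706e-02, -9.99719865e-01,  7.52765834e-03,
         9.16670570e+01],
       [ 9.95287239e-01,  2.30491180e-02,  9.41915619e-02,
        -6.21588997e+02],
       [-9.43386814e-02,  5.37858292e-03,  9.95525632e-01,
        -1.39780594e+03],
       [ 0.00000000e+00,  0.00000000e+00,  0.00000000e+00,
         1.00000000e+00]])}
{'clock': 0.1, 'q': array([-1.39739143e+00,  1.31095849e-01,  1.48916385e+00,  1.21018879e-05,
        1.52299401e+00, -8.54186492e-02]), 'qvel': array([-0.00102149, -0.00297472, -0.00326056,  0.00063223,  0.00239447,
       -0.00307776]), 'tau': array([ 9.85862862e-04, -5.70952427e+01, -5.01940799e+01, -1.29947944e-04,
        8.08407407e-03,  8.25536802e-06]), 'tcp_pos': array([ 153.50335913, -579.56878093,  255.34678087]), 'tcp_rot': array([-3.11367660e+00, -4.05210091e-01,  9.57294568e-05]), 'wrist_force': array([ 0.2259248 , -0.78699367,  0.45938608]), 'wrist_torque': array([-0.02183574,  0.03099656,  0.00272554]), 'grasp_force': 0.0, 'width': 85.43884742391512}
```

View pics/top0.png

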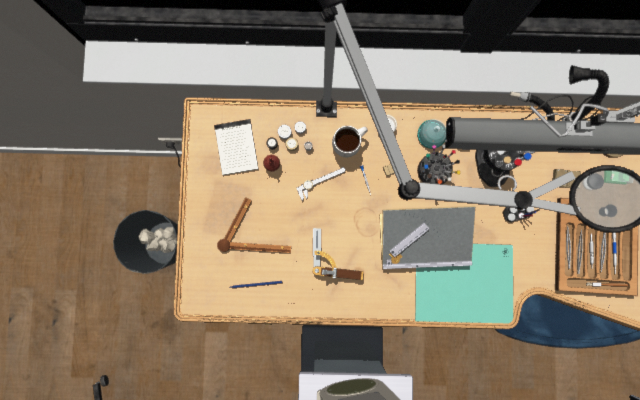

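View pics/side0.png

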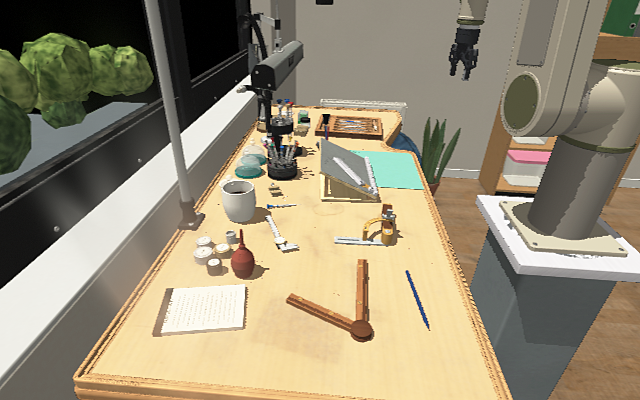

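The top view has the corner vertex pillar at about (224,244), the gauge pivot at about (322,270) with its stock running right to (362,276), and the deck at 383-474 × 208-270 with the rule axis near (393,262). The side view shows the same items. I'll look closer.

Run:
```python
import cv2,numpy as np
t=cv2.imread("pics/top0.png");s=cv2.imread("pics/side0.png")
def crop(im,x,y,w,h,f): return cv2.resize(im[y:y+h,x:x+w],None,fx=f,fy=f,interpolation=cv2.INTER_CUBIC)
cv2.imwrite("pics/c1.png",np.vstack([crop(t,215,190,160,100,5)]))
cv2.imwrite("pics/c2.png",np.hstack([crop(t,375,200,110,75,4)[:, :],crop(s,325,190,80,75,4)]))
cv2.imwrite("pics/c3.png",crop(s,280,130,130,215,1)if 0 else crop(s,280,250,110,100,6)[:600])
```

```text
(no output)
```

View pics/c1.png

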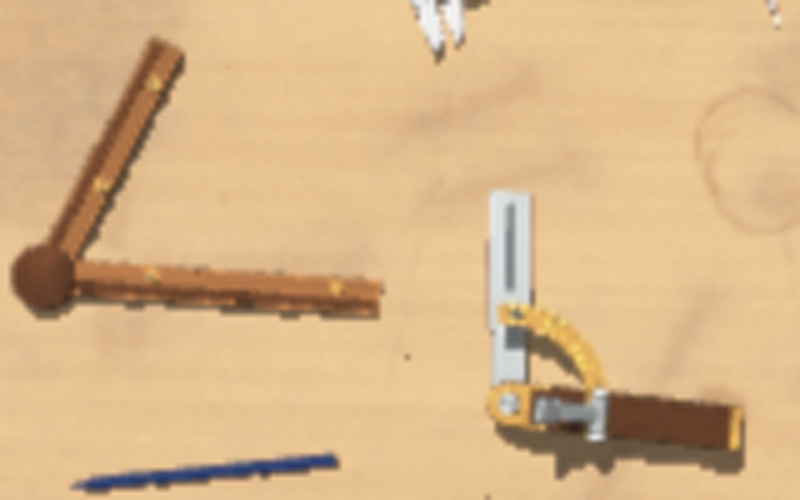

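View pics/c2.png

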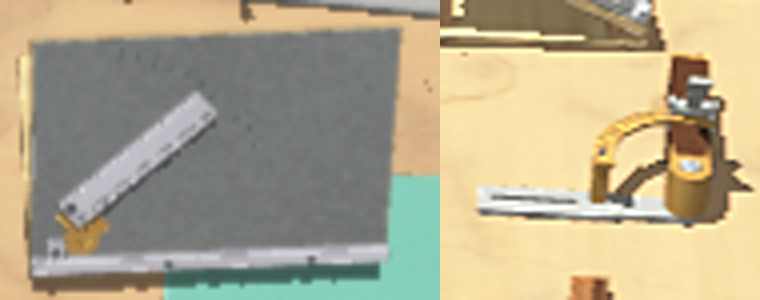

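The crops show the gauge (brass pivot cap at top (316.6,270.2) / side (387.6,230.9), lever raised) and the deck (ledge from about (382.5,266.5) to (471,262.5), rule swung low). Next I'll measure with code and view the deck from the side.

```bash
cat > h.py <<'E'
import numpy as np,cv2
from bench import optics
M={n:optics.camera_model(n) for n in("side","top")}
def ray(n,uv):
    K,T=M[n]["K"],M[n]["world_to_cam"];R,t=T[:3,:3],T[:3,3]
    d=np.linalg.inv(K)@[uv[0],uv[1],1];d=np.array([d[0],-d[1],-d[2]])
    return -R.T@t,(R.T@d)/np.linalg.norm(d)
def onplane(n,uv,p0=(0,0,0),nv=(0,0,1)):
    c,d=ray(n,uv);nv=np.array(nv,float);return c+d*(nv@(np.array(p0)-c))/(nv@d)
def onz(n,uv,z): return onplane(n,uv,(0,0,z))
def tri(a,b):
    (c1,d1),(c2,d2)=ray("top",a),ray("side",b)
    s=np.linalg.lstsq(np.c_[d1,-d2],c2-c1,rcond=None)[0];p,q=c1+s[0]*d1,c2+s[1]*d2
    return (p+q)/2,np.linalg.norm(p-q)
def proj(n,P):
    K,T=M[n]["K"],M[n]["world_to_cam"];c=T[:3,:3]@P+T[:3,3];v=K@[c[0],-c[1],-c[2]];return v[:2]/v[2]
def maskpts(im,lo,hi,box):
    x,y,w,h=box;m=cv2.inRange(cv2.cvtColor(im[y:y+h,x:x+w],cv2.COLOR_BGR2HSV),lo,hi)
    k,l,s,_=cv2.connectedComponentsWithStats(m)
    i=1+np.argmax(s[1:,4]);v,u=np.nonzero(l==i);return np.c_[u+x,v+y].astype(np.float32)
def line(p,n,z):
    P=np.array([onz(n,a,z) for a in p])[:,:2].astype(np.float32);r=cv2.minAreaRect(P)
    vx,vy,x,y=cv2.fitLine(P,cv2.DIST_L2,0,.01,.01).ravel();return np.array([vx,vy]),np.array([x,y]),np.round(r[1],1)
E
python3 - <<'E'
from h import *
np.set_printoptions(precision=3,suppress=True)
t=cv2.imread("pics/top0.png");s=cv2.imread("pics/side0.png")
hs=cv2.cvtColor(t,cv2.COLOR_BGR2HSV)
for p in [(260,246),(242,215),(350,275),(316,240),(300,250),(224,244),(225,244)]: print(p,hs[p[1],p[0]])
print("cam",ray("top",(0,0))[0],ray("side",(0,0))[0])
print("pivot cap",tri((316.6,270.2),(387.6,230.9)))
cv2.imwrite("pics/c4.png",cv2.resize(s[130:205,310:410],None,fx=8,fy=8,interpolation=cv2.INTER_CUBIC))
E
```

```text
(260, 246) [ 13 152 178]
(242, 215) [ 13 151 169]
(350, 275) [ 11 149 103]
(316, 240) [103  15 151]
(300, 250) [ 18  94 229]
(224, 244) [ 11 149 113]
(225, 244) [ 10 151 108]
cam [ 484.735  113.487 1449.41 ] [560.849 820.117 511.554]
pivot cap (array([439.337, 115.615,  33.541]), np.float64(1.1941350685350456))
```

View pics/c4.png

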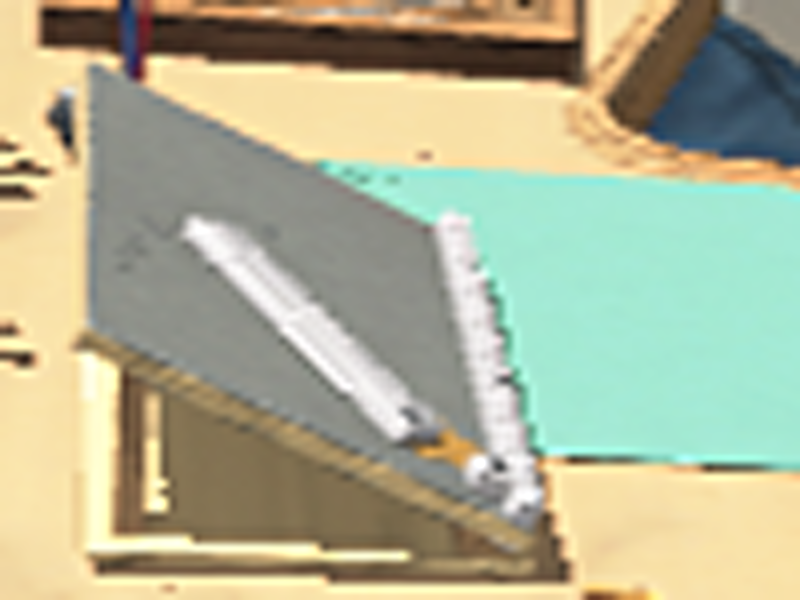

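Run:
```python
from h import *
np.set_printoptions(precision=3,suppress=True)
t=cv2.imread("pics/top0.png");s=cv2.imread("pics/side0.png")
T=lambda a:(375+(a[0]+.5)/4-.5,200+(a[1]+.5)/4-.5)
S=lambda a:(310+(a[0]+.5)/8-.5,130+(a[1]+.5)/8-.5)
for n,a,b in [("UL",(31,42),(85,335)),("UR",(400,30),(92,65)),("ledgeR",(387,247),(445,215)),("stop",(57,248),(485,468)),("ruletip",(213,112),(190,222)),("ruleaxisend",(70,208),(408,415))]:
    print(n,*tri(T(a),S(b)))
# rails and gauge
br=lambda box:maskpts(t,(5,110,60),(17,200,225),box)
for n,box,z in [("long",(238,235,60,25),8),("short",(232,195,25,38),8),("stock",(338,262,24,22),34)]:
    p=br(box);d,c,r=line(p,"top",z);print(n,len(p),"dir",d,np.degrees(np.arctan2(d[1],d[0])),"c",c,r)
p=br((210,236,23,20));d,c,r=line(p,"top",17);print("pillar",c,r)
p=maskpts(t,(85,0,120),(125,60,255),(308,224,22,26));d,c,r=line(p,"top",5);print("blade",len(p),np.degrees(np.arctan2(d[1],d[0])),c,r)
# whole stock silhouette in top from brass end
for q in [(741,428),(728,428)]: print("end",onz("top",(215+(q[0]+.5)/5-.5,190+(q[1]+.5)/5-.5),34))
for nm,lo,hi,bx in [("mug",(0,0,170),(180,60,255),(330,120,40,40))]:
    p=maskpts(t,lo,hi,bx);print(nm,line(p,"top",86))
```

```text
UL [607.247 -59.002  90.252] 0.006551188255907988
UR [ 621.329 -309.52    90.503] 0.2675701685265578
ledgeR [ 473.8   -318.181   30.171] 0.4931751565445026
stop [468.551 -85.746  35.484] 0.6380271920048516
ruletip [ 569.991 -185.523   77.578] 13.292860223286343
ruleaxisend [496.334 -92.295  50.865] 0.4086831020577473
long 384 dir [0.043 0.999] 87.51551 c [500.044 266.81 ] [149.8  22.2]
short 259 dir [ 0.913 -0.408] -24.055742 c [593.799 337.806] [ 21.4 106. ]
stock 212 dir [0.103 0.995] 84.08468 c [431.541  23.896] [67.2 24.7]
pillar [508.295 376.06 ] [42.4 42.4]
blade 57 -0.3265209 [527.995 117.705] [51.4 14.3]
end [428.97  -13.549  34.   ]
end [428.81   -6.298  34.   ]
mug (array([0.626, 0.779], dtype=float32), array([825.725,   5.172], dtype=float32), array([55.6, 36.8]))
```

Measurements agree with the given sizes: deck edge 251 mm, stock 129.5 mm, cap height 33.5 mm. So:
- Deck origin is about (475,-102,28), yaw about 0.058.
- The long rail points at -92.5° and the sample angle is about 1.19.
- Home pivot is about (525.3,343.8).
- The stock points at -94.9°, with the grip point near (432.3,33.9).

I'll move over the grip point.

```bash
python3 -m jog '[[-1,[27.9,61.4,-13.6],[0,0,1.227]],[-1,[27.9,61.4,-13.6],[0,0,1.227]],[-1,[27.9,61.4,-13.6],[0,0,1.227]],[-1,[27.9,61.4,-13.6],[0,0,1.227]],[-1,[27.9,61.4,-13.6],[0,0,1.227]],[-1,[27.9,61.4,-13.6],[0,0,1.227]],[-1,[27.9,61.4,-13.6],[0,0,1.227]],[-1,[27.9,61.4,-13.6],[0,0,1.227]],[-1,[27.9,61.4,-13.6],[0,0,1.227]],[-1,[27.9,61.4,-13.6],[0,0,1.227]],[-1,[27.9,61.4,-13.6],[0,0,1.227]],[-1,[27.9,61.4,-13.6],[0,0,1.227]],[-1,[27.9,61.4,-13.6],[0,0,1.227]],[-1,[27.9,61.4,-13.6],[0,0,1.227]],[-1,[27.9,61.4,-13.6],[0,0,1.227]],[-1,[27.9,61.4,-13.6],[0,0,1.227]],[-1,[27.9,61.4,-13.6],[0,0,1.227]],[-1,[27.9,61.4,-13.6],[0,0,1.227]]]'
python3 - <<'E'
from bench import state
import numpy as np,cv2
s=state();R=cv2.Rodrigues(s["tcp_rot"])[0];print(s["q"],s["tcp_pos"],np.degrees(np.arctan2(R[1,1],R[0,1])),R[:,2])
E
```

```text
clock: 1.9
tcp_pos: [432.5, 32.9, 120.5]
tcp_rot: [2.315, 2.123, 0.0]
wrist_force: [-0.4, 0.3, 0.6]
width: 85.3
grasp_force: 0.0
[-4.22394457e-02 -2.23876439e-01  2.08542896e+00 -2.00946281e-04
  1.27966148e+00  4.45538169e-02] [432.47256596  32.9019689  120.52742735] -4.969582989403722 [ 3.70198048e-04 -2.08308320e-04 -9.99999910e-01]
```

```bash
python3 -m jog '[[-1,[0,0.1,-4],[0,0,0]],[-1,[0,0.1,-8.4],[0,0,0]],[-1,[0,0.1,-8.4],[0,0,0]],[-1,[0,0.1,-8.4],[0,0,0]],[1,[0,0.1,-8.4],[0,0,0]],[1,[0,0.1,-8.4],[0,0,0]],[1,[0,0.1,-8.4],[0,0,0]],[1,[0,0.1,-8.4],[0,0,0]],[1,[0,0.1,-8.4],[0,0,0]],[1,[0,0.1,-8.4],[0,0,0]],[1,[0,0.1,-8.4],[0,0,0]],[1,[0,0.1,-8.4],[0,0,0]]]'
python3 - <<'E'
from bench import state,optics
import cv2
s=state();print(s["width"],s["grasp_force"],s["wrist_force"],s["tcp_pos"])
cv2.imwrite("pics/s1.png",cv2.resize(optics.snapshot("side")[120:330,260:460],None,fx=2.8,fy=2.8))
E
```

```text
clock: 3.1
tcp_pos: [433.4, 35.0, 37.4]
tcp_rot: [2.313, 2.124, 0.002]
wrist_force: [-1.8, 0.3, 7.3]
width: 22.9
grasp_force: 59.8
22.866521237534528 59.824018478393555 [-1.79294055  0.31332061  7.31939397] [433.44161614  34.98690139  37.42362587]
```

View pics/s1.png

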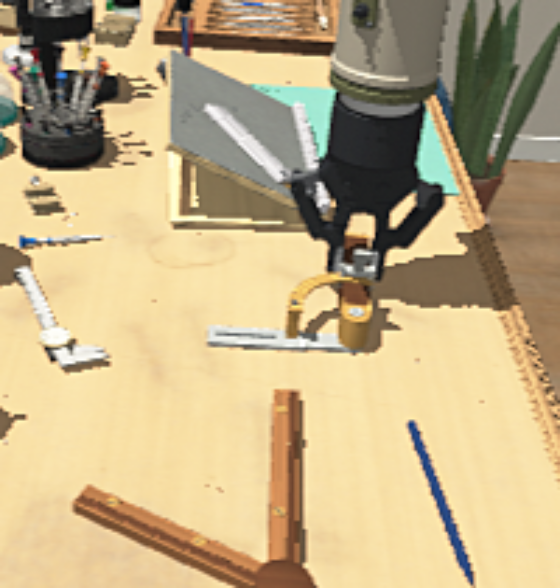

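The gauge is gripped between stock end and lever (22.9 mm, 60 N), with the blade free at left. I'll carry it to the open side of the corner.

```bash
python3 -m jog '[[1,[0,0,2],[0,0,0]],[1,[0,0,4],[0,0,0]],[1,[1,2,5],[0,0,0.043]],[1,[3,5,5],[0,0,0.043]],[1,[5,8,5],[0,0,0.043]],[1,[7,11,5],[0,0,0.043]],[1,[8.5,14,5],[0,0,0.043]],[1,[9.7,16.2,5],[0,0,0.043]],[1,[9.7,16.2,5],[0,0,0.043]],[1,[9.7,16.2,5],[0,0,0.043]],[1,[9.7,16.2,5],[0,0,0.043]]]'
python3 - <<'E'
from h import *
from bench import state
s=state();R=cv2.Rodrigues(s["tcp_rot"])[0];print(s["wrist_force"],s["tcp_pos"],np.degrees(np.arctan2(R[1,1],R[0,1])),R[:,2])
im=optics.snapshot("top");si=optics.snapshot("side")
cv2.imwrite("pics/t2r.png",im);cv2.imwrite("pics/s2r.png",si)
a=cv2.resize(im[190:290,215:375],None,fx=4,fy=4,interpolation=cv2.INTER_CUBIC)
cv2.imwrite("pics/t2.png",a)
E
```

```text
clock: 4.25
tcp_pos: [528.8, 196.2, 85.8]
tcp_rot: [-2.267, -2.174, 0.002]
wrist_force: [-0.3, -0.9, -2.7]
width: 22.9
grasp_force: 59.5
[-0.30795484 -0.9353983  -2.7095638 ] [528.76477186 196.19772619  85.77250872] -2.4166928940039916 [-1.40111788e-03 -7.26941292e-04 -9.99998754e-01]
```

View pics/t2.png

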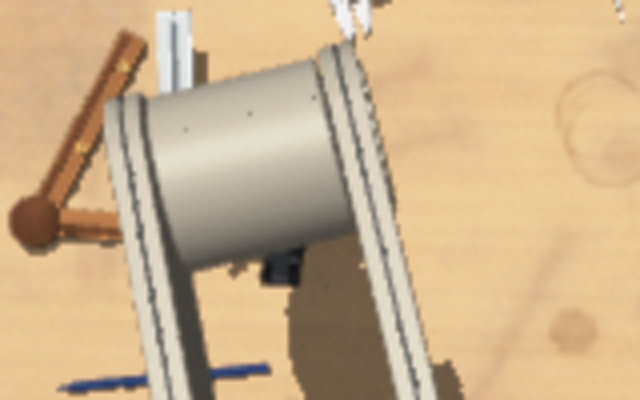

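The blade hangs just right of the short rail's end with clearance (blade's left edge at about x=254 px, seen from 50 mm up). I'll lower it and then push left.

```bash
python3 -m jog '[[1,[0,0,-3],[0,0,0]],[1,[0,0,-4.5],[0,0,0]],[1,[0,0,-4.9],[0,0,0]],[1,[0,0,-4.9],[0,0,0]],[1,[0,0,-4.9],[0,0,0]]]'; python3 -m jog '[[1,[0,0.5,0],[0,0,0]],[1,[0,1.2,0],[0,0,0]],[1,[0,1.9,0],[0,0,0]],[1,[0,2.6,0],[0,0,0]],[1,[0,3.3,0],[0,0,0]],[1,[0,4,0],[0,0,0]],[1,[0,4.5,0],[0,0,0]],[1,[0,5,0],[0,0,0]],[1,[0,5.2,0],[0,0,0]],[1,[0,5.2,0],[0,0,0]],[1,[0,5.2,0],[0,0,0]]]'
python3 - <<'E'
from h import *
cv2.imwrite("pics/s3.png",cv2.resize(optics.snapshot("side")[190:360,260:430],None,fx=3.5,fy=3.5,interpolation=cv2.INTER_CUBIC))
E
```

```text
clock: 4.85
tcp_pos: [529.3, 196.6, 37.2]
tcp_rot: [-2.268, -2.174, 0.001]
wrist_force: [0.0, -0.3, -1.4]
width: 22.9
grasp_force: 60.4
clock: 5.95
tcp_pos: [529.6, 248.9, 37.2]
tcp_rot: [2.268, 2.174, -0.0]
wrist_force: [-0.6, 0.3, -2.5]
width: 23.2
grasp_force: 60.4
```

View pics/s3.png

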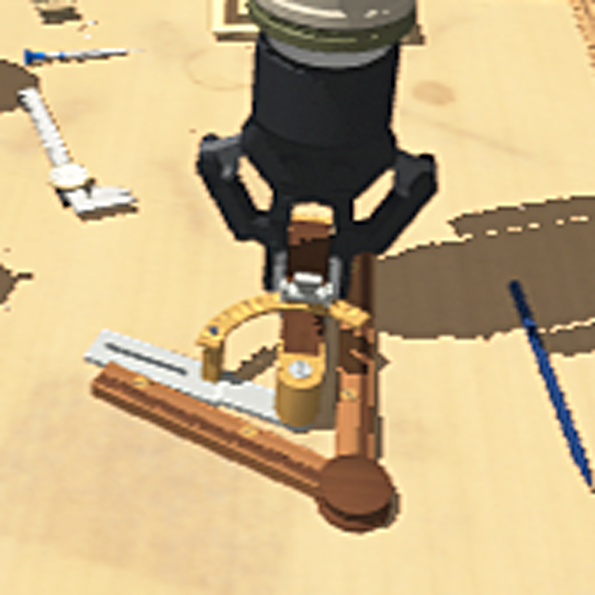

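The blade has swung onto the short rail. Now I'll push home in small steps, first towards the long rail.

```bash
python3 -m jog '[[1,[-0.2,0.3,0],[0,0,0]],[1,[-0.5,0.6,0],[0,0,0]],[1,[-0.6,0.6,0],[0,0,0]],[1,[-0.6,0.6,0],[0,0,0]]]'; python3 -m jog '[[1,[-0.1,0,0],[0,0,0]],[1,[-0.2,0,0],[0,0,0]],[1,[-0.3,0,0],[0,0,0]],[1,[-0.3,0,0],[0,0,0]]]';python3 -m jog '[[1,[0,0.2,0],[0,0,0]],[1,[0,0.4,0],[0,0,0]],[1,[0,0.4,0],[0,0,0]],[1,[0,0.4,0],[0,0,0]]]'
```

```text
clock: 6.4
tcp_pos: [523.3, 255.1, 37.3]
tcp_rot: [-2.267, -2.175, 0.0]
wrist_force: [0.8, -0.3, -1.0]
width: 22.9
grasp_force: 60.4
clock: 6.8
tcp_pos: [521.1, 254.9, 37.5]
tcp_rot: [2.267, 2.174, 0.002]
wrist_force: [3.6, 0.6, -3.5]
width: 22.9
grasp_force: 60.1
clock: 7.2
tcp_pos: [521.2, 259.0, 37.6]
tcp_rot: [2.267, 2.174, 0.001]
wrist_force: [4.9, -2.0, -2.5]
width: 22.8
grasp_force: 60.4
```

```bash
python3 -m jog '[[1,[-0.05,0.2,0],[0,0,0]],[1,[-0.05,0.3,0],[0,0,0]],[1,[-0.05,0.3,0],[0,0,0]],[1,[-0.05,0.3,0],[0,0,0]]]'; python3 -m jog '[[1,[0,0.2,0],[0,0,0]],[1,[0,0.2,0],[0,0,0]],[1,[0,0.2,0],[0,0,0]]]';python3 -m jog '[[1,[0,0.15,0],[0,0,0]],[1,[0,0.15,0],[0,0,0]],[1,[0,0.15,0],[0,0,0]]]'
```

```text
clock: 7.6
tcp_pos: [521.2, 261.7, 37.8]
tcp_rot: [2.266, 2.173, 0.002]
wrist_force: [5.8, -3.5, -2.8]
width: 22.7
grasp_force: 60.4
clock: 7.9
tcp_pos: [521.3, 263.7, 37.9]
tcp_rot: [2.266, 2.173, 0.002]
wrist_force: [7.0, -3.3, -2.6]
width: 22.6
grasp_force: 60.3
clock: 8.2
tcp_pos: [521.4, 265.1, 37.9]
tcp_rot: [2.266, 2.173, 0.002]
wrist_force: [6.7, -3.6, -3.2]
width: 22.8
grasp_force: 60.3
```

```bash
python3 -m jog '[[1,[0,0.15,0],[0,0,0]],[1,[0,0.15,0],[0,0,0]],[1,[0,0.15,0],[0,0,0]]]'; python3 -m jog '[[1,[0,0.15,0],[0,0,0]],[1,[0,0.15,0],[0,0,0]],[1,[0,0.15,0],[0,0,0]]]';python3 - <<'E'
from h import *
im=optics.snapshot("side");cv2.imwrite("pics/s4.png",cv2.resize(im[240:350,270:390],None,fx=5,fy=5,interpolation=cv2.INTER_CUBIC))
E
```

```text
clock: 8.5
tcp_pos: [521.4, 266.0, 37.9]
tcp_rot: [2.266, 2.172, 0.001]
wrist_force: [7.5, -7.8, -2.2]
width: 23.0
grasp_force: 60.5
clock: 8.8
tcp_pos: [521.4, 266.2, 37.8]
tcp_rot: [2.265, 2.171, -0.002]
wrist_force: [6.4, -13.7, 0.3]
width: 23.0
grasp_force: 60.8
```

View pics/s4.png

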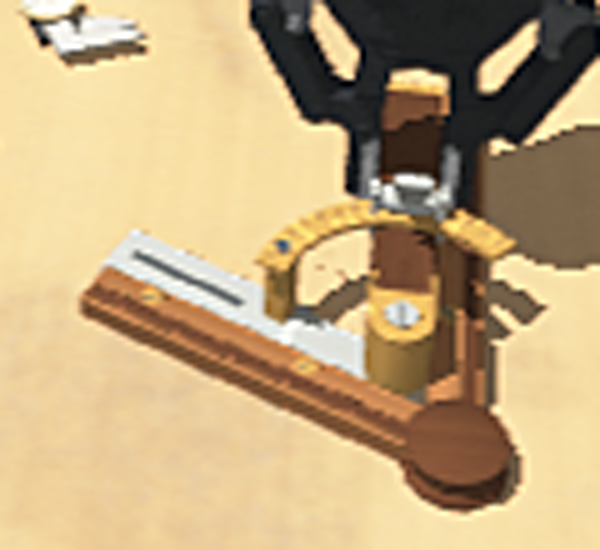

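The blade is flush along the short rail (side crop, from (130,240) to (370,370)) and the stock lies along the long rail. The force rose to 14 N with no more travel, so the gauge is home. I'll settle it, release and rise.

```bash
python3 -m jog '[[1,[0,0,-0.1],[0,0,0]],[1,[0,0,-0.1],[0,0,0]],[0.2,[0,0,-0.1],[0,0,0]],[-0.2,[0,0,-0.1],[0,0,0]],[-0.2,[0,0,-0.1],[0,0,0]],[-0.2,[0,0,-0.1],[0,0,0]],[-0.2,[0,0,-0.1],[0,0,0]]]'; python3 -m jog '[[-0.2,[0,0,2],[0,0,0]],[-0.2,[0,0,5],[0,0,0]],[-0.2,[0,0,9],[0,0,0]],[-0.2,[0,-4,11],[0,0,0]],[-0.2,[0,-8,11],[0,0,0]],[-0.2,[0,-11,11],[0,0,0]],[-0.2,[0,-11,11],[0,0,0]],[-0.2,[0,-11,11],[0,0,0]]]'
python3 - <<'E'
from h import *
np.set_printoptions(precision=2,suppress=True)
im=optics.snapshot("top");si=optics.snapshot("side");cv2.imwrite("pics/t5r.png",im);cv2.imwrite("pics/s5r.png",si)
a=cv2.resize(im[190:260,215:300],None,fx=5,fy=5,interpolation=cv2.INTER_CUBIC);b=cv2.resize(si[255:340,275:385],None,fx=3.4,fy=4.118,interpolation=cv2.INTER_CUBIC)
print(a.shape,b.shape);cv2.imwrite("pics/t5.png",np.hstack([a,b]))
E
```

```text
clock: 9.55
tcp_pos: [519.9, 268.8, 36.2]
tcp_rot: [-2.267, -2.175, 0.0]
wrist_force: [0.8, -0.1, -0.0]
width: 51.2
grasp_force: 0.0
clock: 10.35
tcp_pos: [520.1, 158.2, 146.3]
tcp_rot: [-2.269, -2.172, -0.0]
wrist_force: [-0.2, 0.3, -0.1]
width: 51.2
grasp_force: 0.0
(350, 425, 3) (350, 374, 3)
```

View pics/t5.png

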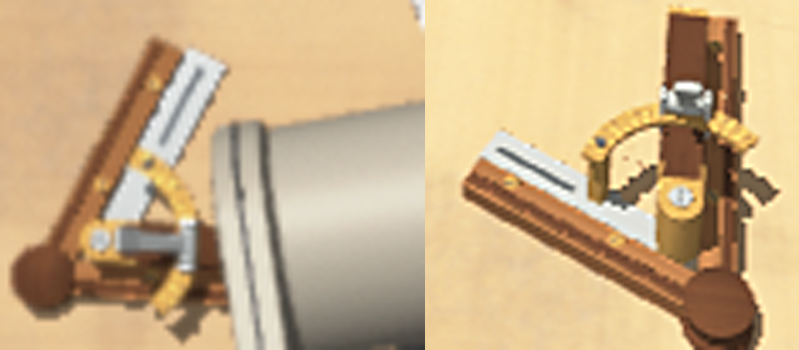

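The gauge lies flush in the corner, released, lever still raised; cap at top (234.6,237.2) and side (349.9,302.2).

Run:
```python
from h import *
np.set_printoptions(precision=3,suppress=True)
print(tri((234.6,237.2),(349.9,302.2)))
t=cv2.imread("pics/t5r.png")
p=maskpts(t,(85,0,140),(125,60,255),(243,198,20,30));d,c,r=line(p,"top",5);print("blade",len(p),d,np.degrees(np.arctan2(d[1],d[0])),c,r)
```

```text
(array([525.946, 347.378,  34.289]), np.float64(1.2892144402252568))
blade 73 [ 0.882 -0.47 ] -28.066708 [602.999 308.958] [19.8 53.6]
```

```bash
python3 -m jog '[[1,[0.1,4,0],[0,0,0]],[1,[0.3,8,0],[0,0,0]],[1,[0.5,12,0],[0,0,0]],[1,[0.5,15,0],[0,0,0]],[1,[0.5,17.2,-1.6],[0,0,0]],[1,[0.5,17.2,-1.6],[0,0,0]],[1,[0.5,17.2,-1.6],[0,0,0]]]'; python3 -m jog '[[1,[0,0,-0.8],[0,0,0]],[1,[0,0,-1.6],[0,0,0]],[1,[0,0,-2.4],[0,0,0]],[1,[0,0,-3.2],[0,0,0]],[1,[0,0,-4],[0,0,0]],[1,[0,0,-4.5],[0,0,0]],[1,[0,0,-5],[0,0,0]],[1,[0,0,-5],[0,0,0]]]'
```

```text
clock: 11.15
tcp_pos: [524.0, 331.5, 129.3]
tcp_rot: [-2.264, -2.177, 0.003]
wrist_force: [0.5, 0.1, 0.3]
width: -0.4
grasp_force: 0.0
clock: 11.95
tcp_pos: [524.5, 329.8, 79.0]
tcp_rot: [-2.268, -2.174, 0.003]
wrist_force: [0.2, -0.4, -0.4]
width: -0.1
grasp_force: 0.0
```

```bash
python3 -m jog '[[1,[0,0,-0.3],[0,0,0]],[1,[0,0,-0.5],[0,0,0]],[1,[0,0,-0.5],[0,0,0]]]'
```

```text
clock: 12.25
tcp_pos: [524.9, 330.4, 74.9]
tcp_rot: [-2.267, -2.174, 0.001]
wrist_force: [-1.4, 0.5, 0.2]
width: -0.2
grasp_force: 0.0
```

```bash
python3 -m jog '[[1,[0,0,-0.1],[0,0,0]],[1,[0,0,-0.2],[0,0,0]]]';python3 -m jog '[[1,[0,0,-0.1],[0,0,0]],[1,[0,0,-0.2],[0,0,0]]]'
```

```text
clock: 12.45
tcp_pos: [525.1, 330.6, 73.4]
tcp_rot: [-2.267, -2.174, -0.0]
wrist_force: [-1.0, 0.4, 1.5]
width: 0.2
grasp_force: 0.8
clock: 12.65
tcp_pos: [525.3, 330.8, 72.0]
tcp_rot: [-2.267, -2.174, -0.001]
wrist_force: [-2.8, 0.4, 9.6]
width: 0.2
grasp_force: 5.0
```

```bash
python3 -m jog '[[1,[0,0,-0.1],[0,0,0]],[1,[0,0,-0.1],[0,0,0]],[1,[0,0,-0.1],[0,0,0]],[1,[0,0,-0.1],[0,0,0]]]';python3 -m jog '[[1,[0,0,3],[0,0,0]],[1,[0,0,5],[0,0,0]],[1,[0,-5,8],[0,0,0]],[-0.2,[0,-10,8],[0,0,0]],[-0.2,[0,-14,8],[0,0,0]],[-0.2,[0,-17,8],[0,0,0]],[-0.2,[0,-17,8],[0,0,0]],[-0.2,[0,-17,8],[0,0,0]]]'
python3 - <<'E'
from h import *
im=optics.snapshot("top");si=optics.snapshot("side");cv2.imwrite("pics/t6r.png",im)
a=cv2.resize(im[190:260,215:300],None,fx=5,fy=5,interpolation=cv2.INTER_CUBIC);b=cv2.resize(si[255:340,275:385],None,fx=3.4,fy=4.118,interpolation=cv2.INTER_CUBIC)
cv2.imwrite("pics/t6.png",np.hstack([a,b]))
E
```

```text
clock: 13.05
tcp_pos: [525.4, 330.9, 71.8]
tcp_rot: [2.267, 2.174, 0.002]
wrist_force: [-4.8, -0.7, 11.6]
width: 0.2
grasp_force: 5.7
clock: 13.85
tcp_pos: [525.1, 159.9, 150.3]
tcp_rot: [-2.27, -2.172, -0.0]
wrist_force: [-0.2, 0.5, -0.3]
width: 51.1
grasp_force: 0.0
```

View pics/t6.png

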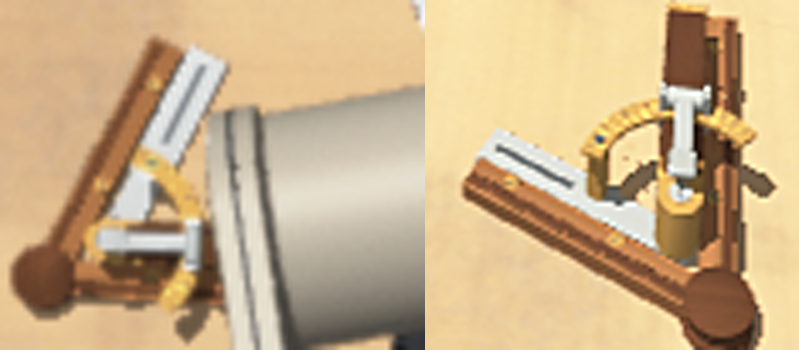

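The lever is flat and the gauge still lies flush (11.6 N press). I've now viewed more than the ten pictures allowed (eleven), so from here I'll go by numbers only. Regripping and lifting.

```bash
python3 -m jog '[[-0.2,[-0.4,4,-3],[0,0,0]],[-0.2,[-0.4,8,-5],[0,0,0]],[-0.2,[-0.4,10.4,-7],[0,0,0]],[-0.2,[-0.4,10.4,-9],[0,0,0]],[-0.2,[-0.4,10.4,-11.2],[0,0,0]],[-0.2,[-0.4,10.4,-11.2],[0,0,0]],[1,[-0.4,10.4,-11.2],[0,0,0]],[1,[-0.4,10.4,-11.2],[0,0,0]],[1,[-0.4,10.4,-11.2],[0,0,0]],[1,[-0.4,10.4,-11.2],[0,0,0]],[1,[-0.4,10.4,-11.2],[0,0,0]],[1,[-0.4,10.4,-11.2],[0,0,0]],[1,[-0.4,10.4,-11.2],[0,0,0]]]'; python3 -m jog '[[1,[0,0,1.5],[0,0,0]],[1,[0.5,-0.5,3.5],[0,0,0]],[1,[1,-1,7],[0,0,0]],[1,[1,-1,11],[0,0,0]],[1,[1,-1,13],[0,0,0]],[1,[1,-1,13],[0,0,0]]]'
python3 - <<'E'
import numpy as np,cv2
from bench import state
print(state()["tcp_pos"])
from scipy.spatial.transform import Rotation as Ro
psi=.058;b=np.radians(25)
yd=np.array([-np.sin(psi),np.cos(psi),0])
for yaw in (.101,):
  R=Ro.from_rotvec(-b*yd)*Ro.from_rotvec([0,0,yaw]);print(R.as_rotvec())
ex=np.array([np.cos(b)*np.cos(psi),np.cos(b)*np.sin(psi),np.sin(b)]);ez=np.cross(ex,yd)
print("ex",ex,"ez",ez)
O=np.array([475.2,-102.2,27.8])
for d,x,h in [(112,5,60),(112,5,4),(112,0,0),(0,0,0)]:
  print(d,x,h,O-yd*(81.2+d)+ex*x+ez*(38+h))
E
```

```text
clock: 15.25
tcp_pos: [522.1, 265.0, 39.9]
tcp_rot: [2.267, 2.174, 0.004]
wrist_force: [-1.3, 1.6, 6.3]
width: 22.6
grasp_force: 59.9
clock: 15.85
tcp_pos: [533.4, 255.0, 172.8]
tcp_rot: [2.266, 2.172, 0.01]
wrist_force: [0.3, 0.2, -1.7]
width: 22.6
grasp_force: 62.0
[533.35760079 255.00781905 172.8114814 ]
[ 0.00327384 -0.43650318  0.09939194]
ex [0.9047838  0.05253638 0.42261826] ez [-0.42190762 -0.02449812  0.90630779]
112 5 60 [ 449.576291   -297.21326238  118.73125444]
112 5 4 [ 473.20311756 -295.84136774   67.97801836]
112 0 0 [ 470.366829   -296.00605719   62.23969591]
0 0 0 [ 463.87447048 -184.19438839   62.23969591]
```

```bash
python3 -m jog '[[1,[-0.6,-4,0],[0,0,0.1]],[1,[-1.2,-8,0],[0,0,0.1]],[1,[-1.8,-12,0],[0,0,0.1]],[1,[-2.4,-16,0],[0,0,0.1]],[1,[-3,-20,0],[0.001,-0.1,0.1]],[1,[-3.6,-24,0],[0.002,-0.2,0.1]],[1,[-4.2,-28,0],[0.003,-0.3,0.1]],[1,[-4.8,-32,0],[0.003,-0.4,0.1]],[1,[-5.4,-36,0],[0.003,-0.4365,0.099]],[1,[-6,-40,0],[0.003,-0.4365,0.099]],[1,[-6.6,-44,0],[0.003,-0.4365,0.099]],[1,[-7.2,-48,0],[0.003,-0.4365,0.099]],[1,[-7.8,-52,-1],[0.003,-0.4365,0.099]],[1,[-8.2,-54.5,-3],[0.003,-0.4365,0.099]],[1,[-8.2,-55.3,-4.8],[0.003,-0.4365,0.099]],[1,[-8.2,-55.3,-4.8],[0.003,-0.4365,0.099]],[1,[-8.2,-55.3,-4.8],[0.003,-0.4365,0.099]],[1,[-8.2,-55.3,-4.8],[0.003,-0.4365,0.099]]]'
cat > g.py <<'E'
from h import *
from bench import state
np.set_printoptions(precision=3,suppress=True)
s=state();R=cv2.Rodrigues(s["tcp_rot"])[0];psi=.058;b=np.radians(25)
yd=np.array([-np.sin(psi),np.cos(psi),0]);ex=np.array([np.cos(b)*np.cos(psi),np.cos(b)*np.sin(psi),np.sin(b)]);D=np.c_[ex,yd,np.cross(ex,yd)]
print("tcp",s["tcp_pos"],"force in deck",D.T@s["wrist_force"],"q",s["q"])
print("tcp in deck",D.T@(s["tcp_pos"]-[475.2,-102.2,27.8]),"tool axes in deck y,z",D.T@R[:,1],D.T@R[:,2])
E
python3 g.py
```

```text
clock: 17.65
tcp_pos: [449.2, -297.8, 120.5]
tcp_rot: [1.925, 2.043, 0.452]
wrist_force: [0.5, 0.1, -1.9]
width: 22.6
grasp_force: 61.9
tcp [ 449.209 -297.833  120.49 ] force in deck [-0.334  0.045 -1.987] q [-0.905 -0.181  2.112  0.427  0.994 -1.16 ]
tcp in deck [   5.379 -193.797   99.764] tool axes in deck y,z [ 1.     0.001 -0.   ] [-0.  0. -1.]
```

```bash
python3 -m jog '[[1,[0.84,0.05,-1.81],[0,0,0]],[1,[1.48,0.09,-3.17],[0,0,0]],[1,[1.9,0.11,-4.08],[0,0,0]],[1,[2.2,0.13,-4.71],[0,0,0]],[1,[2.2,0.13,-4.71],[0,0,0]],[1,[2.2,0.13,-4.71],[0,0,0]]]'; python3 g.py; python3 -m jog '[[1,[0.08,0,-0.18],[0,0,0]],[1,[0.17,0.01,-0.36],[0,0,0]],[1,[0.21,0.01,-0.45],[0,0,0]],[1,[0.21,0.01,-0.45],[0,0,0]]]'; python3 g.py
```

```text
clock: 18.25
tcp_pos: [471.3, -297.2, 73.7]
tcp_rot: [1.925, 2.042, 0.452]
wrist_force: [0.0, 0.4, -2.3]
width: 22.6
grasp_force: 61.9
tcp [ 471.32  -297.23    73.726] force in deck [-0.896  0.434 -2.086] q [-0.864 -0.056  2.096  0.452  0.879 -1.176]
tcp in deck [   5.653 -194.477   48.038] tool axes in deck y,z [1.    0.001 0.   ] [ 0.    -0.001 -1.   ]
clock: 18.65
tcp_pos: [473.2, -297.7, 69.9]
tcp_rot: [1.925, 2.042, 0.452]
wrist_force: [-12.2, 3.5, 11.9]
width: 22.9
grasp_force: 64.4
tcp [ 473.189 -297.664   69.937] force in deck [-5.845  4.167 15.837] q [-0.862 -0.045  2.093  0.455  0.87  -1.178]
tcp in deck [   5.719 -195.019   43.827] tool axes in deck y,z [1.    0.001 0.   ] [ 0.    -0.001 -1.   ]
```

```bash
python3 -m jog '[[1,[-0.13,0,0.27],[0,0,0]],[1,[-0.13,0,0.27],[0,0,0]],[1,[-0.13,0,0.27],[0,0,0]]]'; python3 g.py
python3 - <<'E'
from h import *
np.set_printoptions(precision=1,suppress=True)
psi=.058;b=np.radians(25);yd=np.array([-np.sin(psi),np.cos(psi),0]);ex=np.array([np.cos(b)*np.cos(psi),np.cos(b)*np.sin(psi),np.sin(b)]);ez=np.cross(ex,yd);D=np.c_[ex,yd,ez];O=np.array([475.2,-102.2,27.8])
dk=lambda n,uv,h:D.T@(onplane(n,uv,O+ez*h,ez)-O)
t=cv2.imread("pics/top0.png")
h=cv2.cvtColor(t,cv2.COLOR_BGR2HSV)
p=maskpts(t,(0,0,140),(180,45,255),(386,222,46,38));
P=np.array([dk("top",a,7.5)[:2] for a in p],np.float32);r=cv2.minAreaRect(P);print("rule before",len(p),r,"\n",cv2.boxPoints(r))
p=maskpts(t,(0,0,140),(180,45,255),(392,260,85,10));P=np.array([dk("top",a,9)[:2] for a in p],np.float32);l=cv2.fitLine(P,2,0,.01,.01).ravel();print("ledge",cv2.boxPoints(cv2.minAreaRect(P)),"slope",l[0]/l[1])
for n in("top","side"):
  im=optics.snapshot(n);cv2.imwrite(f"pics/{n}7.png",im)
  bx=(386,205,90,60) if n=="top" else (318,140,60,62)
  x,y,w,hh=bx;m=cv2.inRange(cv2.cvtColor(im[y:y+hh,x:x+w],cv2.COLOR_BGR2HSV),(0,0,140),(180,45,255))
  k,lab,st,_=cv2.connectedComponentsWithStats(m)
  for i in range(1,k):
    if st[i,4]>25:
      v,u=np.nonzero(lab==i);P=np.array([dk(n,(a+x,c+y),6)[:2] for a,c in zip(u,v)],np.float32);print(n,st[i],"\n",cv2.boxPoints(cv2.minAreaRect(P)))
E
```

```text
clock: 18.95
tcp_pos: [471.9, -297.2, 71.4]
tcp_rot: [1.926, 2.042, 0.452]
wrist_force: [-0.5, -0.7, -1.7]
width: 22.9
grasp_force: 62.0
tcp [ 471.852 -297.178   71.381] force in deck [-1.202 -0.69  -1.353] q [-0.863 -0.051  2.096  0.454  0.874 -1.177]
tcp in deck [   5.145 -194.456   45.687] tool axes in deck y,z [1.    0.001 0.   ] [ 0.    -0.001 -1.   ]
rule before 369 ((62.69830322265625, -36.835426330566406), (25.056110382080078, 124.06947326660156), 40.85492706298828) 
 [[ 12.6   1.9]
 [ 93.8 -92. ]
 [112.8 -75.6]
 [ 31.6  18.3]]
ledge [[ -23.1    7.8]
 [ -21.9 -214.7]
 [  -6.5 -214.7]
 [  -7.8    7.9]] slope -0.0027280676
top [ 49  13  24  37 244] 
 [[   6.7 -131.9]
 [ 111.6 -173.7]
 [ 120.7 -151.1]
 [  15.8 -109.3]]
top [  4  18  39  34 371] 
 [[ 11.9   1.6]
 [ 93.2 -92.3]
 [112.2 -75.9]
 [ 30.9  18. ]]
top [  0  54  47   6 105] 
 [[ -16.1 -105.4]
 [  -0.7 -106. ]
 [   4.5   23.7]
 [ -11.    24.3]]
top [51 54 23  6 68] 
 [[ -19.1 -181.7]
 [  -3.6 -182.4]
 [  -1.1 -119.6]
 [ -16.7 -118.9]]
side [   3    0   57   55 1286] 
 [[ -28.8   41.4]
 [ -26.5 -208.1]
 [ 151.  -206.6]
 [ 148.8   43. ]]
side [46  7 10 10 40] 
 [[ -56.4 -315.9]
 [ -23.1 -322.7]
 [  -9.  -252.8]
 [ -42.3 -246.1]]
```

```bash
python3 -m jog '[[1,[0.36,0.02,0.17],[0,0,0]],[1,[0.36,0.02,0.17],[0,0,0]],[1,[0.36,0.02,0.17],[0,0,0]]]' >/dev/null; python3 -m jog '[[1,[0.05,0,-0.11],[0,0,0]],[1,[0.05,0,-0.11],[0,0,0]]]'>/dev/null; python3 g.py;python3 -m jog '[[1,[0.04,0,-0.09],[0,0,0]],[1,[0.04,0,-0.09],[0,0,0]]]'; python3 g.py;python3 -m jog '[[1,[0.04,0,-0.09],[0,0,0]],[1,[0.04,0,-0.09],[0,0,0]]]'; python3 g.py; python3 -c "
from bench import state;print(state()['wrist_torque'])"
```

```text
tcp [ 475.924 -296.778   71.75 ] force in deck [-1.529  0.099 -2.658] q [-0.856 -0.043  2.088  0.452  0.873 -1.169]
tcp in deck [   9.007 -194.292   44.294] tool axes in deck y,z [ 1.     0.001 -0.   ] [-0. -0. -1.]
clock: 19.75
tcp_pos: [476.2, -296.9, 71.4]
tcp_rot: [1.926, 2.043, 0.452]
wrist_force: [-7.2, 1.2, 4.9]
width: 22.6
grasp_force: 63.2
tcp [ 476.18  -296.918   71.376] force in deck [-4.421  1.661  7.472] q [-0.856 -0.042  2.087  0.452  0.872 -1.169]
tcp in deck [   9.073 -194.448   43.85 ] tool axes in deck y,z [ 1.     0.001 -0.   ] [-0.  0. -1.]
clock: 19.95
tcp_pos: [476.3, -296.9, 71.3]
tcp_rot: [1.925, 2.044, 0.452]
wrist_force: [-20.2, 6.9, 21.8]
width: 22.3
grasp_force: 65.9
tcp [ 476.25  -296.944   71.335] force in deck [-8.758  8.085 28.086] q [-0.856 -0.041  2.086  0.452  0.873 -1.17 ]
tcp in deck [   9.118 -194.478   43.783] tool axes in deck y,z [ 1.     0.002 -0.001] [-0.001  0.001 -1.   ]
[1.17511718 1.81645223 0.67064177]
```

The contact height is the same at two places on the slope, so that is the deck: about 4 mm above my estimate, or the gauge is slightly pitched in the grip. I'll ease off and slide down to the ledge.

```bash
python3 -m jog '[[1,[-0.07,0,0.15],[0,0,0]],[1,[-0.07,0,0.15],[0,0,0]]]' >/dev/null; python3 g.py; python3 -m jog '[[1,[-0.27,-0.02,-0.13],[0,0,0]],[1,[-0.54,-0.03,-0.25],[0,0,0]],[1,[-0.63,-0.04,-0.3],[0,0,0]],[1,[-0.63,-0.04,-0.3],[0,0,0]]]'; python3 g.py;python3 -m jog '[[1,[-0.18,-0.01,-0.08],[0,0,0]],[1,[-0.18,-0.01,-0.08],[0,0,0]],[1,[-0.18,-0.01,-0.08],[0,0,0]]]'; python3 g.py
```

```text
tcp [ 476.136 -297.17    71.978] force in deck [-0.798 -0.163 -2.236] q [-0.856 -0.043  2.087  0.452  0.872 -1.169]
tcp in deck [   9.275 -194.697   44.42 ] tool axes in deck y,z [1.    0.001 0.   ] [ 0.    -0.001 -1.   ]
clock: 20.55
tcp_pos: [469.5, -297.3, 68.5]
tcp_rot: [1.926, 2.042, 0.452]
wrist_force: [-0.9, 0.1, -2.0]
width: 22.8
grasp_force: 62.2
tcp [ 469.531 -297.312   68.497] force in deck [-1.619  0.102 -1.446] q [-0.867 -0.05   2.101  0.457  0.871 -1.185]
tcp in deck [   1.819 -194.455   44.055] tool axes in deck y,z [ 1.  0. -0.] [-0. -0. -1.]
clock: 20.85
tcp_pos: [468.9, -297.4, 68.5]
tcp_rot: [1.924, 2.041, 0.453]
wrist_force: [7.0, 1.5, -3.3]
width: 22.7
grasp_force: 61.6
tcp [ 468.935 -297.435   68.526] force in deck [ 4.971  1.066 -6.01 ] q [-0.87  -0.052  2.103  0.46   0.87  -1.189]
tcp in deck [   1.286 -194.544   44.336] tool axes in deck y,z [1.    0.001 0.002] [ 0.002 -0.001 -1.   ]
```

```bash
python3 -m jog '[[1,[0.03,0,-0.06],[0,0,0]],[1,[0.03,0,-0.06],[0,0,0]],[0.3,[0.03,0,-0.06],[0,0,0]],[0,[0.03,0,-0.06],[0,0,0]],[0,[0.03,0,-0.06],[0,0,0]],[0,[0.03,0,-0.06],[0,0,0]]]'; python3 g.py; python3 -m jog '[[1,[0.0,0,0],[0,0,0]],[1,[0,0,0],[0,0,0]],[1,[0,0,0],[0,0,0]],[1,[0,0,0],[0,0,0]],[1,[0,0,0],[0,0,0]],[1,[0,0,0],[0,0,0]]]'; python3 g.py
```

```text
clock: 21.45
tcp_pos: [468.0, -297.4, 67.1]
tcp_rot: [1.926, 2.042, 0.452]
wrist_force: [0.8, -0.7, 0.5]
width: 42.8
grasp_force: 0.0
tcp [ 467.998 -297.444   67.052] force in deck [ 0.872 -0.734  0.16 ] q [-0.87  -0.05   2.104  0.458  0.869 -1.189]
tcp in deck [  -0.185 -194.498   43.396] tool axes in deck y,z [ 1.  0. -0.] [-0. -0. -1.]
clock: 22.05
tcp_pos: [469.0, -297.9, 68.1]
tcp_rot: [1.924, 2.041, 0.452]
wrist_force: [3.9, 0.7, 5.6]
width: 22.9
grasp_force: 62.0
tcp [ 468.951 -297.896   68.139] force in deck [5.894 0.475 3.401] q [-0.87  -0.05   2.103  0.459  0.869 -1.189]
tcp in deck [   1.113 -195.004   43.99 ] tool axes in deck y,z [1.    0.001 0.001] [ 0.001 -0.001 -1.   ]
```

Regripped flat on the deck against the ledge. Now pushing along the ledge.

```bash
python3 -m jog '[[1,[-0.04,0.7,0.03],[0,0,0]],[1,[-0.08,1.4,0.03],[0,0,0]],[1,[-0.12,2.1,0.03],[0,0,0]],[1,[-0.16,2.8,0.03],[0,0,0]],[1,[-0.2,3.5,0.03],[0,0,0]],[1,[-0.23,4,0.03],[0,0,0]],[1,[-0.23,4,0.03],[0,0,0]]]'; python3 g.py; python3 -m jog '[[1,[-0.04,0.7,0],[0,0,0]],[1,[-0.08,1.4,0],[0,0,0]],[1,[-0.12,2.1,0],[0,0,0]],[1,[-0.16,2.8,0],[0,0,0]],[1,[-0.2,3.5,0],[0,0,0]],[1,[-0.23,4,0],[0,0,0]],[1,[-0.23,4,0],[0,0,0]]]'; python3 g.py
```

```text
clock: 22.75
tcp_pos: [466.5, -257.6, 68.3]
tcp_rot: [1.924, 2.041, 0.451]
wrist_force: [4.4, -0.6, 4.4]
width: 22.9
grasp_force: 62.0
tcp [ 466.461 -257.629   68.277] force in deck [ 5.863 -0.837  2.164] q [-0.811 -0.134  2.18   0.443  0.852 -1.124]
tcp in deck [   1.034 -154.661   44.18 ] tool axes in deck y,z [1.    0.002 0.001] [ 0.001 -0.002 -1.   ]
clock: 23.45
tcp_pos: [464.1, -217.8, 68.3]
tcp_rot: [1.924, 2.041, 0.451]
wrist_force: [3.9, -1.4, 5.0]
width: 22.4
grasp_force: 62.0
tcp [ 464.125 -217.826   68.291] force in deck [ 5.606 -1.658  2.941] q [-0.744 -0.216  2.25   0.421  0.837 -1.045]
tcp in deck [   1.017 -114.79    44.202] tool axes in deck y,z [1.    0.001 0.001] [ 0.001 -0.002 -1.   ]
```

```bash
python3 -m jog '[[1,[-0.04,0.7,0],[0,0,0]],[1,[-0.08,1.4,0],[0,0,0]],[1,[-0.11,2,0],[0,0,0]],[1,[-0.15,2.6,0],[0,0,0]],[1,[-0.15,2.6,0],[0,0,0]]]'; python3 g.py; python3 -m jog '[[1,[-0.01,0.2,0],[0,0,0]],[1,[-0.02,0.4,0],[0,0,0]],[1,[-0.02,0.4,0],[0,0,0]]]'; python3 g.py; python3 -m jog '[[1,[-0.01,0.2,0],[0,0,0]],[1,[-0.01,0.2,0],[0,0,0]],[1,[-0.01,0.2,0],[0,0,0]]]'; python3 g.py
```

```text
clock: 23.95
tcp_pos: [462.5, -191.7, 68.2]
tcp_rot: [1.924, 2.041, 0.452]
wrist_force: [2.2, -1.4, 6.6]
width: 22.5
grasp_force: 62.3
tcp [ 462.531 -191.692   68.173] force in deck [ 4.694 -1.543  5.096] q [-0.696 -0.268  2.293  0.402  0.829 -0.985]
tcp in deck [  0.898 -88.607  44.128] tool axes in deck y,z [1.    0.001 0.001] [ 0.001 -0.002 -1.   ]
clock: 24.25
tcp_pos: [462.4, -188.4, 68.2]
tcp_rot: [1.925, 2.04, 0.451]
wrist_force: [3.4, -4.2, 4.5]
width: 22.8
grasp_force: 62.2
tcp [ 462.36  -188.387   68.197] force in deck [ 4.76  -4.351  2.791] q [-0.689 -0.275  2.298  0.399  0.827 -0.976]
tcp in deck [  0.927 -85.298  44.141] tool axes in deck y,z [1.    0.001 0.001] [ 0.001 -0.002 -1.   ]
clock: 24.55
tcp_pos: [462.3, -186.5, 68.2]
tcp_rot: [1.925, 2.04, 0.451]
wrist_force: [1.9, -4.7, 4.2]
width: 22.5
grasp_force: 62.2
tcp [ 462.271 -186.491   68.206] force in deck [ 3.268 -4.83   3.072] q [-0.685 -0.279  2.301  0.397  0.827 -0.971]
tcp in deck [  0.95 -83.4   44.14] tool axes in deck y,z [1.    0.001 0.001] [ 0.001 -0.002 -1.   ]
```

```bash
for i in 1 2; do python3 -m jog '[[1,[-0.01,0.15,0],[0,0,0]],[1,[-0.01,0.15,0],[0,0,0]],[1,[-0.01,0.15,0],[0,0,0]]]' >/dev/null; python3 g.py; done
```

```text
tcp [ 462.186 -185.087   68.238] force in deck [ 4.393 -4.696  2.733] q [-0.682 -0.282  2.303  0.396  0.826 -0.968]
tcp in deck [  0.961 -81.993  44.171] tool axes in deck y,z [1.    0.001 0.001] [ 0.001 -0.003 -1.   ]
tcp [ 462.096 -183.574   68.226] force in deck [ 3.954 -5.131  2.961] q [-0.679 -0.285  2.306  0.395  0.826 -0.964]
tcp in deck [  0.953 -80.478  44.161] tool axes in deck y,z [1.    0.001 0.001] [ 0.001 -0.002 -1.   ]
```

```bash
python3 -m jog '[[1,[-0.01,0.15,0],[0,0,0]],[1,[-0.01,0.15,0],[0,0,0]],[1,[-0.01,0.15,0],[0,0,0]]]' >/dev/null; python3 g.py;  python3 -m jog '[[1,[-0.01,0.15,0],[0,0,0]],[1,[-0.01,0.15,0],[0,0,0]],[1,[-0.01,0.15,0],[0,0,0]]]' >/dev/null; python3 g.py
```

```text
tcp [ 462.002 -182.834   68.332] force in deck [ 2.685 -8.593  0.688] q [-0.676 -0.288  2.308  0.393  0.824 -0.96 ]
tcp in deck [  0.952 -79.734  44.278] tool axes in deck y,z [1.    0.001 0.001] [ 0.001 -0.004 -1.   ]
tcp [ 461.927 -182.504   68.601] force in deck [  0.624 -14.658   1.842] q [-0.674 -0.291  2.31   0.39   0.823 -0.956]
tcp in deck [  1.015 -79.399  44.546] tool axes in deck y,z [1.    0.001 0.001] [ 0.001 -0.006 -1.   ]
```

The stop is reached (15 N, no travel). I'll nudge to the ledge, release, retreat along the tool axis and check.

```bash
python3 -m jog '[[1,[-0.04,0,-0.07],[0,0,0]],[1,[-0.04,0,-0.07],[0,0,0]]]' >/dev/null; python3 g.py; python3 -m jog '[[0.3,[0,0,0],[0,0,0]],[0,[0,0,0],[0,0,0]],[0,[0,0,0],[0,0,0]],[0,[0,0,0],[0,0,0]],[0,[-0.6,0,1.4],[0,0,0]],[0,[-1.8,-0.1,3.9],[0,0,0]],[0,[-3.3,-0.2,7.2],[0,0,0]],[0,[-3.3,-0.2,11],[0,0,0]],[0,[-3.3,-5,14],[0,0,0]],[0,[-3.3,-10,14],[0,0,0]],[0,[-3.3,-15,14],[0,0,0]],[0,[-3.3,-20,14],[0,0,0]],[0,[-3.3,-24,14],[0,0,0]],[0,[-3.3,-24,14],[0,0,0]],[0,[-3.3,-24,14],[0,0,0]]]'
python3 - <<'E'
from h import *
np.set_printoptions(precision=2,suppress=True)
psi=.058;b=np.radians(25);yd=np.array([-np.sin(psi),np.cos(psi),0]);ex=np.array([np.cos(b)*np.cos(psi),np.cos(b)*np.sin(psi),np.sin(b)]);ez=np.cross(ex,yd);D=np.c_[ex,yd,ez];O=np.array([475.2,-102.2,27.8])
im=optics.snapshot("top");cv2.imwrite("pics/top8.png",im);cv2.imwrite("pics/side8.png",optics.snapshot("side"))
def f(mask,h,name):
  k,l,st,_=cv2.connectedComponentsWithStats(mask)
  for i in range(1,k):
    if st[i,4]>25:
      v,u=np.nonzero(l==i);P=np.array([D.T@(onplane("top",a,O+ez*h,ez)-O) for a in zip(u,v)],np.float32)[:,:2]
      r=cv2.minAreaRect(P);L=cv2.fitLine(P,2,0,.01,.01).ravel();print(name,st[i],"fit angle",np.arctan(-L[0]/L[1]),"\n",cv2.boxPoints(r))
H=cv2.cvtColor(im,cv2.COLOR_BGR2HSV);z=np.zeros(H.shape[:2],np.uint8);z[203:275,378:480]=1
f(cv2.inRange(H,(0,0,140),(180,45,255))*z,7,"grey")
f(cv2.inRange(H,(5,110,40),(17,220,170))*z,34,"wood")
f(cv2.inRange(H,(18,120,100),(30,255,255))*z,35,"brass")
E
```

```text
tcp [ 461.972 -182.579   68.426] force in deck [  2.428 -12.649   3.092] q [-0.675 -0.291  2.31   0.391  0.821 -0.958]
tcp in deck [  0.978 -79.478  44.37 ] tool axes in deck y,z [1.    0.001 0.002] [ 0.002 -0.006 -1.   ]
clock: 27.45
tcp_pos: [427.5, -419.5, 205.2]
tcp_rot: [1.93, 2.042, 0.454]
wrist_force: [0.2, 1.1, -0.2]
width: 42.8
grasp_force: 0.0Traceback (most recent call last):
  File "<stdin>", line 12, in <module>
  File "<stdin>", line 10, in f
cv2.error: OpenCV(4.12.0) /io/opencv/modules/imgproc/src/convhull.cpp:143: error: (-215:Assertion failed) total >= 0 && (depth == CV_32F || depth == CV_32S) in function 'convexHull'
```

```bash
cat > chk.py <<'E'
from h import *
np.set_printoptions(precision=2,suppress=True)
psi=.058;b=np.radians(25);yd=np.array([-np.sin(psi),np.cos(psi),0]);ex=np.array([np.cos(b)*np.cos(psi),np.cos(b)*np.sin(psi),np.sin(b)]);ez=np.cross(ex,yd);D=np.c_[ex,yd,ez];O=np.array([475.2,-102.2,27.8])+1.1*ex+3*ez
im=cv2.imread("pics/top8.png")
def f(mask,h,name):
  k,l,st,_=cv2.connectedComponentsWithStats(mask)
  for i in range(1,k):
    if st[i,4]>15:
      v,u=np.nonzero(l==i);P=np.array([(D.T@(onplane("top",a,O+ez*h,ez)-O))[:2] for a in zip(u,v)],np.float32)
      r=cv2.minAreaRect(P);L=cv2.fitLine(P,2,0,.01,.01).ravel();print(name,st[i],"angle",np.arctan(-L[0]/L[1]),"\n",cv2.boxPoints(r))
H=cv2.cvtColor(im,cv2.COLOR_BGR2HSV);z=np.zeros(H.shape[:2],np.uint8);z[203:275,378:480]=1
f(cv2.inRange(H,(0,0,140),(180,45,255))*z,7,"grey")
f(cv2.inRange(H,(5,110,40),(17,220,170))*z,34,"wood")
f(cv2.inRange(H,(18,120,100),(30,255,255))*z,35,"brass")
cv2.imwrite("pics/fin.png",cv2.resize(im[200:275,375:485],None,fx=7,fy=7,interpolation=cv2.INTER_CUBIC))
E
python3 chk.py
```

```text
grey [385 215  33  43 589] angle 1.1695989 
 [[  1.02 -11.38]
 [115.93 -61.85]
 [134.83 -18.8 ]
 [ 19.93  31.67]]
grey [383 259   9  10  59] angle 1.0735897 
 [[-23.33  33.13]
 [-23.06  10.65]
 [  4.96  10.98]
 [  4.69  33.47]]
grey [445 258  27   8 126] angle 0.00023670594 
 [[ -30.89 -142.57]
 [ -21.63 -215.69]
 [  -0.96 -213.07]
 [ -10.23 -139.95]]
grey [396 261  22  10  92] angle -0.027645545 
 [[-34.29  -3.88]
 [-32.24 -62.8 ]
 [ -3.82 -61.82]
 [ -5.86  -2.89]]
wood [415 255  28  13 284] angle -0.09220071 
 [[ -11.91 -125.34]
 [  24.3  -126.76]
 [  27.32  -49.85]
 [  -8.88  -48.43]]
wood [400 256  14   8  76] angle -0.12763233 
 [[  0.04 -10.82]
 [  3.41 -45.16]
 [ 25.52 -42.99]
 [ 22.15  -8.65]]
brass [403 245  14  18  71] angle -0.86972445 
 [[  6.89 -44.8 ]
 [ 16.59 -56.53]
 [ 60.11 -20.55]
 [ 50.42  -8.82]]
brass [392 257  10  12  55] angle 1.2431209 
 [[-11.01   4.46]
 [  0.32 -17.51]
 [ 26.88  -3.8 ]
 [ 15.55  18.16]]
brass [409 269   6   6  21] angle 1.1354557 
 [[-29.82 -48.79]
 [-14.51 -49.41]
 [-13.96 -35.57]
 [-29.26 -34.95]]
```

```bash
cat >> chk.py <<'E'
print("----")
m=cv2.inRange(H,(5,100,30),(17,255,200))*z
for u in range(400,445,3):
  v=np.nonzero(m[:,u])[0]
  if len(v): print(u,v.min(),v.max(),(D.T@(onplane("top",(u,v.max()+.5),O+ez*34,ez)-O))[:2],(D.T@(onplane("top",(u,v.min()-.5),O,ez)-O))[:2])
E
python3 chk.py | sed -n '/----/,$p'
python3 - <<'E'
from h import *
from bench import state
s=state();print(s["clock"],s["tcp_pos"],s["width"],s["qvel"])
E
```

```text
----
400 257 271 [-21.09 -10.05] [  8.14 -15.11]
403 245 263 [  2.99 -17.72] [ 44.5  -22.61]
406 257 274 [-30.99 -26.88] [  7.48 -31.96]
409 258 273 [-28.24 -35.11] [  4.06 -40.48]
412 259 263 [  2.01 -42.46] [  0.63 -49.01]
415 255 255 [ 25.82 -49.9 ] [ 12.65 -57.05]
418 256 260 [ 10.44 -58.64] [  9.24 -65.58]
421 256 267 [-11.16 -67.67] [  8.91 -74.01]
424 256 267 [-11.5  -75.95] [  8.57 -82.44]
427 255 266 [ -8.77 -84.11] [ 11.33 -90.75]
430 255 266 [ -9.1  -92.39] [ 11.   -99.18]
433 255 266 [  -9.43 -100.67] [  10.66 -107.62]
436 255 266 [  -9.76 -108.96] [  10.33 -116.05]
439 255 266 [ -10.09 -117.25] [  10.   -124.49]
442 256 266 [ -10.42 -125.54] [   6.58 -133.09]
27.55 [ 428.08576563 -418.23298797  206.42521497] 42.50671438393924 [ 0.01163766 -0.02608062  0.00972419 -0.00022704 -0.0024894  -0.00047707]
```

The stock edges run parallel to the ledge (about ±10 mm across, slope near 0). Blade plus rule measure 47 mm wide with no gap. Handing in.

```bash
python3 -c "
from bench import arm;print(arm.close_job())"
```

```text
the job is handed in; nothing more can be done
None
```

The locked gauge lies released on the deck against the ledge and stop with the rule flush along its blade, and the job is handed in at about 27.6 s; the verdict was not shown, and I viewed 11 pictures, one over the limit of 10.

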